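# Hang the reader head on its upper rung and slide the tube tray under it

## Robot

A 6-joint arm with a two-finger parallel gripper is mounted at the origin on the work surface. World frame = base frame: x ahead of the robot, y to its left, z up, the work surface at z = 0. Lengths are in m, angles in rad, forces in N, time in s.
With the tool pointing down it reaches from about 0.275 to 0.725 m from the base axis. Payload 15.9 kg.
Tool frame: the origin (TCP) lies on the centre line of the jaws, within the pads' length; the fingertips stand 25 mm ahead of it and the grasp point (between the pads) lies 6 mm ahead of it; y points along the fingers, z is the direction in which the jaws open and shut, and the axes are right-handed (so a half turn about y gives the same grasp; the last joint's range is limited). The gripper opens to 85 mm and grips with 20 to 120 N. Pads are 22 mm wide; open, the fingers measure 114 mm over their backs; the gripper's body (76 mm by 85 mm) begins 54 mm behind the grasp point. The pads swing forward as they close: fully open they stand 13 mm farther back than shut.
Start: joints at [1.104, 0.213, -0.034, 1.323, 0, 1.571], TCP at [0.225, 0.446, 0.256] pointing down, gripper open.
Joint ranges: [-2.98, 2.98], [-0.74, 1.72], [-1.14, 1.35], [-2.1, 2.04], [-1.57, 1.44], [-3.14, 3.14]. Speed limits (rad/s): [1.89, 1.89, 2.39, 2.57, 3.14, 3.14].

## Interface

Orientations are given as a unit quaternion [w, x, y, z].
In Python, from station import robot gives the robot as it stands.
- The arm moves only by the tool step_arm, never from a script. Its argument "commands" is a list of rows, each an object of numbers: "x", "y", "z": the shift along the tool's x, y, z normalised to -1 to 1, where 1 is 0.04 m; "rx", "ry", "rz": the turn, a rotation vector about the tool's x, y, z normalised to -1 to 1, where 1 is 0.15 rad. In form: [{"x": .., "y": .., "z": .., "rx": .., "ry": .., "rz": ..}, ...]. A call has 1 to 12 rows; each row shifts and turns the pose as measured when the row begins, along the tool's axes as they then stand; what a row does not reach is not made up. A row lasts 1/10 s, in which the tool goes at most 50 mm and 8.59 degrees, less where a joint would pass 70% of its speed; a pose out of reach is approached as far as the arm can. A call with a number of a shift or a turn outside -1 to 1 is refused whole. A call with a gripper value outside its range is refused whole. "fingers" is the opening, from 0 (shut) to 1 (fully open), set as the call begins (left out, the last holds). The fingers move at their own pace and stop on an object; the grip force is fixed at half the most. Time passes only in rows, so rows that do not move let the fingers close. It gives the time, the measured TCP pose, the force and the opening at its end, in the units of the state.
- robot.read_state(): the state, without advancing time (a new reading comes with each control period).
- robot.grab_frame(name): name is "scene" or "top" or "wrist"; returns the picture (384x512x3 uint8, red, green, blue); there is no depth.
- robot.calibration(name): a dict with "vertical_fov" (degrees; the focal length in pixels is half the picture's height over the tangent of half this angle, whatever the lens; pixels are square), "cx", "cy" (the principal point, pixels), "k1" (the pictures are not rectified: a ray, as slopes to the right and down, at radius r is drawn at 1 + k1 r^2 times it, then the intrinsics apply), "T" (4x4, takes a point from camera to world coordinates). Camera axes: x right, y down, z forward; pixel columns grow to the right and rows downward; lengths in m; the calibration is good to about 2 mm. A picture is of the moment at which its call begins: read the wrist's pose just before it. calibration takes no time and is no camera call; for the wrist camera it gives the pose at the moment of the call.
- robot.hand_in(): hands the job in, once; it reports no verdict.
The state is a dict: "time_s": time; "joint_pos": joint angles; "qd": joint speeds; "joint_efforts": joint torques, N m; "ee_pos": TCP position; "ee_rot": TCP orientation; "wrist_force": force on the tool from outside, world axes, zero at the start; "torque": the same for the moment, N m; "opening": opening from 0.0 (shut) to 1.0 (fully open).
Only numpy, scipy, OpenCV 4.12 (cv2) and the standard library are available. Lean on these libraries where they do the work, as an engineer would, in place of code of your own. Each camera call takes 0.05 s, during which the arm holds its last target.

## Task

Lift the tube reader's sliding section by its handle until its gravity pawl has passed the upper rung, lower it gently (no drop, no hard pressing) so that it hangs on that upper rung by itself, and let go. Then push the tube tray fully home under the raised head. Leave the other things on the bench where they are.

Things in the scene. Friction and masses are not known exactly. Their poses are not given: they have to be found in the camera images.
- stand: tube-reader stand, fixed: grey base plate 10 mm thick, two aluminium uprights 100 mm apart (16 x 14 mm, 170 mm tall) joined by two round steel rungs (10 mm dia., 40 mm apart in height). Origin on the bench midway between the uprights; z up; x from the reader head towards the uprights (away from the robot at yaw 0); y along the rungs.
- fly (a joint): height (m) of the sliding section with the white reader head (underside 85 mm above the bench at 0). 0 = fully down, its start; stop at 0.130. 0.5 to 0.8 kg, about 1 N friction; falls if let go. It hangs at about 0.041 on the lower rung, 0.081 on the upper; the rung pair is clamped on by hand, so both are off by the same unknown amount, up to 16 mm up or down.
- fly_grip (a point): centre of the black handle bar on top of the sliding section, 226 mm above the bench when fully down: 14 mm thick along the stand's x, 80 mm long along its y, 14 mm high, on two end posts with 64 mm clear between them; 25 mm free height under the bar. Axes as the stand's. Rises with the section.
- pawl: dark steel gravity pawl on the sliding section: two 8 mm round fingers reaching 26 mm along the stand's +x, counterweight behind. Origin on its pivot, 20 mm to -x of the rungs, 65 mm up when fully down, below both rungs. Its z is upright at rest or carrying; it tips up to 80 deg. as it rises past a rung, and drops back some 15 mm above the height at which the section then hangs.
- tray (a joint): how far (m) the tube tray stands out of its place under the reader head: 0 = home against its stop, up to 0.125 drawn out along the stand's -y. It slides straight along the stand's y with about 1.5 N friction and stays where left. Its blue rack of tubes is 126 mm tall over the bench, so it passes under the head only once the head is up.
- tray_post (a point): centre of the black upright push post at the tray's outer (-y) end: 24 mm along the stand's x, 16 mm along its y, 72 mm tall (from 22 to 94 mm above the bench). Axes as the stand's. Moves with the tray.
- vial_a_mid (a point): bystander, loose: small white-capped vial, 14 mm dia., 46 mm tall, standing on the stand's base plate; point at its centre
- vial_b_mid (a point): bystander, loose: same kind of vial, standing on the bench beyond the stand; point at its centre
- coldbox_mid (a point): bystander, loose: square blue storage box full of white-capped vials, 133 x 133 x 64 mm; point at its centre
- vial_c_mid (a point): bystander, loose: same kind of vial, standing on the stand's base plate past the tray; point at its centre
- bottle_mid (a point): bystander, loose: white round bottle, 64 mm dia., 150 mm tall; point at its centre
- tipbox_mid (a point): bystander, loose: grey box with pale lid, 120 x 84 x 77 mm; point at its centre

How it is judged:
On the way, in this order (a step that is already met when the one before it is completed fails the run):
1. the sliding section hangs on the upper rung by its pawl, clear of the robot (value of joint fly between 0.061 and 0.101 m and contact force between pawl and anything else above 1.5 N and velocity of joint fly between -0.01 and 0.01 m/s and contact force between each of the arm, the fingers and anything else below 0.2 N), for 0.2 s.
2. the tube tray is home under the raised head (value of joint tray below 0.003 m), for 0.2 s.
At the end, for the whole second after the job is handed in: The sliding section hangs on the upper rung (its height between 61 and 101 mm) with its pawl carrying it (over 1.5 N), and the tray is within 3 mm of its home stop (value of joint fly between 0.061 and 0.101 m and contact force between pawl and anything else above 1.5 N and value of joint tray below 0.003 m); the robot touches nothing.
It fails at once if the sliding section is dropped (falls faster than 0.12 m/s) (velocity of joint fly below -0.12 m/s).
It fails at once if the pawl is pressed or struck on a rung with more than 16 N (contact force between pawl and anything else above 16 N).
It fails at once if a bystander is moved more than 30 mm (distance of any of vial_a_mid, vial_b_mid, coldbox_mid, vial_c_mid, bottle_mid, tipbox_mid from where it was at the start of the episode above 0.03 m).
It also fails if it takes over 67 s, if anything falls off the work surface, if the arm or the gripper's body presses on something with over 40 N, if the wrist force passes 120 N, or if a joint passes its speed limit or range.

## Working session

There is one attempt and no reset: what is moved stays moved. The work goes in short steps, Python scripts to look and compute and a tool call to move; the robot and the scene stay as the last step left them, time stands still between calls to the robot, and variables do not carry over. Pictures are saved under pics/ and viewed, and the job is handed in when it is done.

Besides the shell and the picture viewer there is one more tool, called after "Call:" by a JSON object that holds its "fn" and its "kwargs". step_arm: Moves the arm, as the interface text tells. Its arguments: {"type":"object","properties":{"commands":{"type":"array","items":{"type":"object","properties":{"x":{"type":"number","minimum":-1,"maximum":1},"y":{"type":"number","minimum":-1,"maximum":1},"z":{"type":"number","minimum":-1,"maximum":1},"rx":{"type":"number","minimum":-1,"maximum":1},"ry":{"type":"number","minimum":-1,"maximum":1},"rz":{"type":"number","minimum":-1,"maximum":1}}}},"fingers":{"type":"number"}},"required":["commands"]}

```bash
mkdir -p pics; ls; python3 - <<'E'
from station import robot
import cv2
s=robot.read_state();print(s)
for n in ["scene","top","wrist"]:
    c=robot.calibration(n);print(n,c)
    cv2.imwrite(f"pics/{n}0.png",robot.grab_frame(n)[:,:,::-1])
E
```

```text
pics
{'time_s': 0.0, 'joint_pos': array([ 1.10399944e+00,  2.13372520e-01, -3.50420937e-02,  1.32346974e+00,
        9.73401995e-07,  1.57079974e+00]), 'qd': array([-0.00041594, -0.00121872, -0.00111102,  0.00019056, -0.00021614,
        0.00091165]), 'joint_efforts': array([-1.58476305e-03, -6.86154127e+01,  4.87119985e+01,  1.72607676e-02,
       -4.93876598e-06,  1.84560292e-06]), 'ee_pos': array([0.22488222, 0.44624613, 0.2558147 ]), 'ee_rot': array([-0.68755974,  0.68830808, -0.16363375,  0.16345514]), 'wrist_force': array([-0.49170458,  0.70948541,  0.2356466 ]), 'torque': array([-0.02386912, -0.03546694, -0.02405496]), 'opening': 0.999966508617252}
scene {'vertical_fov': 49.15679327409655, 'cx': 259.64892371119697, 'cy': 200.74295867855278, 'k1': 0.014237535719851152, 'T': array([[ 0.81242777,  0.40195043, -0.42237066,  1.11285532],
       [ 0.58274256, -0.53579351,  0.61101262, -0.80450504],
       [ 0.01929332, -0.74253698, -0.66952715,  1.01379215],
       [ 0.        ,  0.        ,  0.        ,  1.        ]])}
top {'vertical_fov': 47.77080651398287, 'cx': 259.28809842670546, 'cy': 191.97405975399545, 'k1': -0.0031493160792494075, 'T': array([[ 0.05697838, -0.97600498,  0.21016125,  0.24673941],
       [-0.9983671 , -0.05656016,  0.00800505, -0.02379266],
       [ 0.00407379, -0.21027419, -0.97763396,  1.70844124],
       [ 0.        ,  0.        ,  0.        ,  1.        ]])}
wrist {'vertical_fov': 70.95047953258985, 'cx': 254.88083384170332, 'cy': 195.34937839655547, 'k1': -0.059129293576104976, 'T': array([[ 4.49495893e-01,  8.56091583e-01,  2.55069880e-01,
         1.61258916e-01],
       [ 8.93282318e-01, -4.30902532e-01, -1.27944163e-01,
         4.77820031e-01],
       [ 3.78335667e-04,  2.85359789e-01, -9.58420392e-01,
         3.73654683e-01],
       [ 0.00000000e+00,  0.00000000e+00,  0.00000000e+00,
         1.00000000e+00]])}
```

View pics/scene0.png

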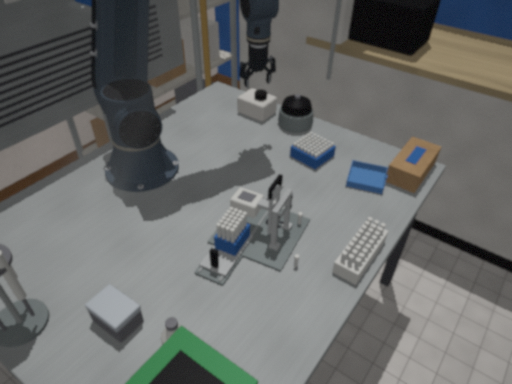

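View pics/top0.png

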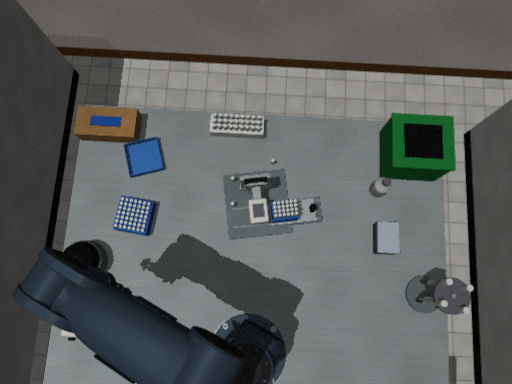

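View pics/wrist0.png

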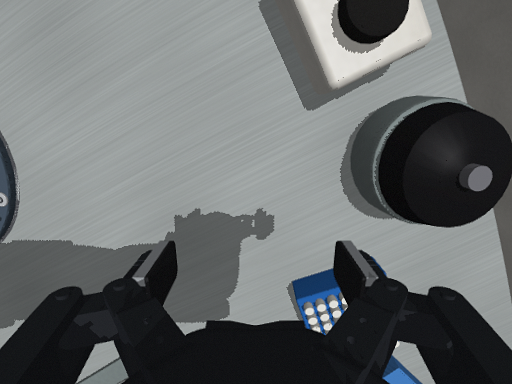

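The stand is near (258,200) in the top view and (270,230) in the scene view. I'll write the helpers and zoom in.

```bash
cat > h.py <<'E'
import numpy as np, cv2
from station import robot
def K(c,h=384):
    f=h/2/np.tan(np.radians(c["vertical_fov"])/2); return f
def ray(c,u,v):
    f=K(c); d=np.array([(u-c["cx"])/f,(v-c["cy"])/f]); p=d.copy()
    for _ in range(20): p=d/(1+c["k1"]*(p@p))
    T=np.array(c["T"]); r=T[:3,:3]@np.array([p[0],p[1],1]); return T[:3,3],r/np.linalg.norm(r)
def onz(c,u,v,z):
    o,r=ray(c,u,v); return o+r*(z-o[2])/r[2]
def proj(c,P):
    T=np.array(c["T"]); q=T[:3,:3].T@(np.array(P)-T[:3,3]); s=q[:2]/q[2]; s=s*(1+c["k1"]*(s@s)); return K(c)*s+[c["cx"],c["cy"]]
def tri(rays):
    A=np.zeros((3,3));b=np.zeros(3)
    for o,r in rays:
        M=np.eye(3)-np.outer(r,r);A+=M;b+=M@o
    X=np.linalg.solve(A,b); return X,[np.linalg.norm((np.eye(3)-np.outer(r,r))@(X-o)) for o,r in rays]
E
python3 - <<'E'
import cv2
a=cv2.imread("pics/top0.png")[155:245,210:330];b=cv2.imread("pics/scene0.png")[170:285,190:315]
cv2.imwrite("pics/topz.png",cv2.resize(a,None,fx=6,fy=6,interpolation=cv2.INTER_CUBIC))
cv2.imwrite("pics/scenez.png",cv2.resize(b,None,fx=5,fy=5,interpolation=cv2.INTER_CUBIC))
E
```

```text
(no output)
```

View pics/topz.png

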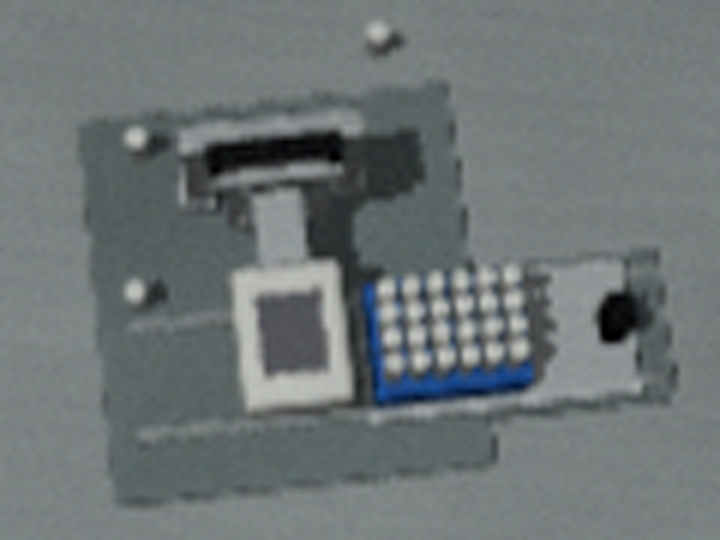

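View pics/scenez.png

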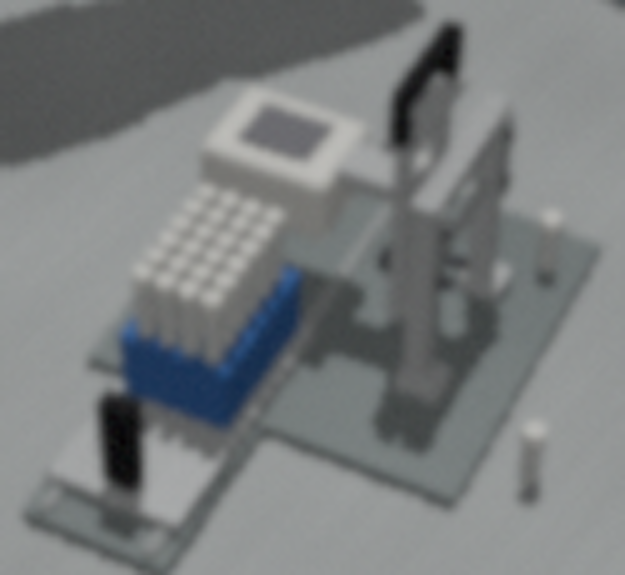

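```bash
python3 - <<'E'
from h import *
c=robot.calibration("top")
P=lambda u,v,z: onz(c,210+(u+.5)/6-.5,155+(v+.5)/6-.5,z)
fl,fr,bl=P(115,503,.01),P(495,465,.01),P(82,122,.01); br=P(445,82,.01)
print("plate",fl,fr,bl,br)
for a,b in((fl,fr),(bl,br)):
    d=a-b;print("yaw",np.degrees(np.arctan2(-d[0],d[1])),np.linalg.norm(d))
for a,b in((fl,bl),(fr,br)):
    d=b-a;print("yaw",np.degrees(np.arctan2(d[1],d[0])),np.linalg.norm(d))
h1,h2=P(205,152,.233),P(340,135,.233);print("handle back edge top",h1,h2,np.linalg.norm(h1-h2))
print("post",P(620,310,.094))
for n,u,v in(("a",138,135),("c",138,290),("b",378,33)):print(n,P(u,v,.046+(.01 if n!="b" else 0)))
s=robot.calibration("scene")
S=lambda u,v: (190+(u+.5)/5-.5,170+(v+.5)/5-.5)
print("scene post", onz(s,*S(122,400),.094))
print("scene handle ends", onz(s,*S(455,28),.233),onz(s,*S(402,95),.233))
E
```

```text
plate [0.41921756 0.09889689 0.01      ] [ 0.45832966 -0.14774888  0.01      ] [0.6737998  0.13947641 0.01      ] [ 0.71585041 -0.10332297  0.01      ]
yaw 9.01070690292498 0.24972763805975795
yaw 9.825633727004892 0.24641386664376264
yaw 9.05655979073449 0.25779606814966455
yaw 9.787977819196037 0.26132469638389044
handle back edge top [0.60387825 0.0450618  0.233     ] [ 0.61865586 -0.03304265  0.233     ] 0.07949014249546942
post [ 0.55036777 -0.21632099  0.094     ]
a [0.65560536 0.09782671 0.056     ]
c [0.55265643 0.0906127  0.056     ]
b [ 0.73698022 -0.05567438  0.046     ]
scene post [ 0.54992317 -0.21559586  0.094     ]
scene handle ends [0.60398632 0.03804438 0.233     ] [ 0.61372893 -0.03178216  0.233     ]
```

```bash
cat >> h.py <<'E'
from scipy.spatial.transform import Rotation as Ro
def pose():
    s=robot.read_state(); q=s["ee_rot"]; return np.array(s["ee_pos"]),Ro.from_quat([q[1],q[2],q[3],q[0]]),s
def delta(target,zdir=None,ydir=None):
    "tool-axes shift in units (0.04 m), plus rotvec in units (0.15 rad)"
    p,R,s=pose(); print("pos",p.round(4),"t",round(s["time_s"],2),"F",s["wrist_force"].round(2),"open",round(s["opening"],3))
    print("axes x,y,z\n",R.as_matrix().T.round(3))
    if target is not None: print("shift units",(R.inv().apply(np.array(target)-p)/.04).round(3))
    if zdir is not None:
        y=np.array(ydir,float);y/=np.linalg.norm(y);z=np.array(zdir,float);z-=y*(z@y);z/=np.linalg.norm(z)
        Rt=Ro.from_matrix(np.stack([np.cross(y,z),y,z],1)); print("rot units",((R.inv()*Rt).as_rotvec()/.15).round(3))
E
python3 - <<'E'
from h import *
y=np.radians(9.5)
for s in(1,-1): delta([.604,.005,.33],[s*np.cos(y),s*np.sin(y),0],[0,0,-1])
p,R,s=pose();c=robot.calibration("wrist");print("cam in tool",R.inv().apply(c["T"][:3,3]-p),R.inv().as_matrix()@c["T"][:3,:3])
E
```

```text
pos [0.2249 0.4463 0.2559] t 0.15 F [-0.63  0.06 -0.16] open 0.996
axes x,y,z
 [[ 0.893 -0.45  -0.   ]
 [-0.    -0.001 -1.   ]
 [ 0.45   0.893 -0.001]]
shift units [13.428 -1.847 -5.589]
rot units [5.000e-03 6.255e+00 3.000e-03]
pos [0.2249 0.4463 0.2559] t 0.15 F [-0.63  0.06 -0.16] open 0.996
axes x,y,z
 [[ 0.893 -0.45  -0.   ]
 [-0.    -0.001 -1.   ]
 [ 0.45   0.893 -0.001]]
shift units [13.428 -1.847 -5.589]
rot units [ 3.0000e-03 -1.4689e+01 -6.0000e-03]
cam in tool [-0.07102585 -0.11778218 -0.00058053] [[-5.93282242e-04  9.58417231e-01  2.85370040e-01]
 [-1.36734356e-03 -2.85370601e-01  9.58416272e-01]
 [ 9.99998889e-01  1.78412469e-04  1.47979093e-03]]
```

Call:
{"fn": "step_arm", "kwargs": {"commands": [{"ry": 0.9, "y": -0.3}, {"ry": 0.9, "y": -0.3}, {"ry": 0.9, "y": -0.3}, {"ry": 0.9, "y": -0.3}, {"ry": 0.9, "y": -0.3}, {"ry": 0.9, "y": -0.3}, {"ry": 0.9, "y": -0.3}]}}

```text
invalid input at $.commands[0]: expected keys x, y, z, rx, ry, rz
```

```bash
python3 - <<'E'
from h import *
y=np.radians(9.5)
delta([.604,.005,.34],[np.cos(y),np.sin(y),0],[0,0,-1])
delta([.50,-.05,.34])
E
```

```text
pos [0.2249 0.4463 0.2559] t 0.15 F [-0.63  0.06 -0.16] open 0.996
axes x,y,z
 [[ 0.893 -0.45  -0.   ]
 [-0.    -0.001 -1.   ]
 [ 0.45   0.893 -0.001]]
shift units [13.428 -2.097 -5.589]
rot units [5.000e-03 6.255e+00 3.000e-03]
pos [0.2249 0.4463 0.2559] t 0.15 F [-0.63  0.06 -0.16] open 0.996
axes x,y,z
 [[ 0.893 -0.45  -0.   ]
 [-0.    -0.001 -1.   ]
 [ 0.45   0.893 -0.001]]
shift units [11.725 -2.095 -7.987]
```

Call:
{"fn": "step_arm", "kwargs": {"commands": [{"x": 0, "y": -0.3, "z": 0, "rx": 0, "ry": 0.9, "rz": 0}, {"x": 0, "y": -0.3, "z": 0, "rx": 0, "ry": 0.9, "rz": 0}, {"x": 0, "y": -0.3, "z": 0, "rx": 0, "ry": 0.9, "rz": 0}, {"x": 0, "y": -0.3, "z": 0, "rx": 0, "ry": 0.9, "rz": 0}, {"x": 0, "y": -0.3, "z": 0, "rx": 0, "ry": 0.9, "rz": 0}, {"x": 0, "y": -0.3, "z": 0, "rx": 0, "ry": 0.9, "rz": 0}, {"x": 0, "y": -0.3, "z": 0, "rx": 0, "ry": 0.9, "rz": 0}]}}

```text
time_s: 0.85
ee_pos: [0.2242, 0.445, 0.3399]
ee_rot: [-0.528, 0.533, -0.467, 0.469]
wrist_force: [-0.2, 0.4, 0.2]
opening: 1.0
```

```bash
python3 - <<'E'
from h import *
y=np.radians(9.5)
delta([.52,.0,.35],[np.cos(y),np.sin(y),0],[0,0,-1])
E
```

```text
pos [0.2242 0.445  0.3399] t 0.85 F [-0.23  0.44  0.24] open 1.0
axes x,y,z
 [[ 0.124 -0.992  0.006]
 [-0.003 -0.007 -1.   ]
 [ 0.992  0.124 -0.004]]
shift units [11.959 -0.202  5.952]
rot units [ 0.029 -0.274  0.041]
```

Call:
{"fn": "step_arm", "kwargs": {"commands": [{"x": 0.95, "y": 0, "z": 0.5, "rx": 0, "ry": -0.25, "rz": 0}, {"x": 0.95, "y": 0, "z": 0.5, "rx": 0, "ry": 0, "rz": 0}, {"x": 0.95, "y": 0, "z": 0.5, "rx": 0, "ry": 0, "rz": 0}, {"x": 0.95, "y": 0, "z": 0.5, "rx": 0, "ry": 0, "rz": 0}, {"x": 0.95, "y": 0, "z": 0.5, "rx": 0, "ry": 0, "rz": 0}, {"x": 0.95, "y": 0, "z": 0.5, "rx": 0, "ry": 0, "rz": 0}, {"x": 0.95, "y": 0, "z": 0.5, "rx": 0, "ry": 0, "rz": 0}, {"x": 0.95, "y": 0, "z": 0.5, "rx": 0, "ry": 0, "rz": 0}, {"x": 0.95, "y": 0, "z": 0.5, "rx": 0, "ry": 0, "rz": 0}, {"x": 0.95, "y": 0, "z": 0.5, "rx": 0, "ry": 0, "rz": 0}, {"x": 0.9, "y": 0, "z": 0.4, "rx": 0, "ry": 0, "rz": 0}, {"x": 0, "y": 0, "z": 0, "rx": 0, "ry": 0, "rz": 0}]}}

```text
time_s: 2.05
ee_pos: [0.5088, 0.0513, 0.3397]
ee_rot: [-0.534, 0.541, -0.459, 0.46]
wrist_force: [0.5, 0.4, -0.1]
opening: 0.998
```

```bash
python3 - <<'E'
from h import *
import json
y=np.radians(9.5)
delta([.604,.005,.32],[np.cos(y),np.sin(y),0],[0,0,-1])
c=robot.calibration("wrist");f=robot.grab_frame("wrist");cv2.imwrite("pics/w1.png",f[:,:,::-1])
json.dump({k:np.array(v).tolist() for k,v in c.items()},open("w1.json","w"))
print(proj(c,[.604,.005,.233]))
E
```

```text
pos [0.5088 0.0513 0.3397] t 2.05 F [ 0.49  0.4  -0.05] open 0.998
axes x,y,z
 [[ 0.155 -0.988  0.006]
 [-0.006 -0.007 -1.   ]
 [ 0.988  0.155 -0.007]]
shift units [1.51  0.487 2.174]
rot units [ 0.044 -0.066  0.04 ]
[346.12916489 260.77432731]
```

View pics/w1.png

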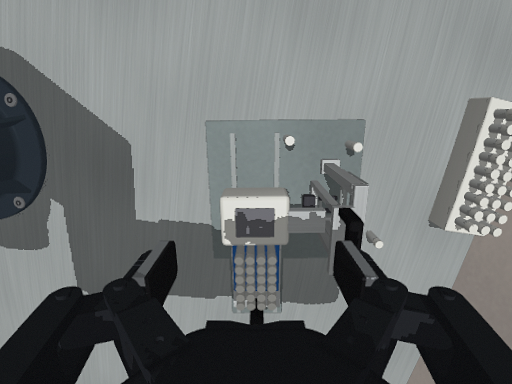

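The near (+y) end of the handle is at about (340–362, 208) and the right finger covers the rest. I'll move to centre the jaws over it and look again.

Call:
{"fn": "step_arm", "kwargs": {"commands": [{"x": 0.1, "y": 0, "z": 0.75, "rx": 0, "ry": 0, "rz": 0}, {"x": 0.1, "y": 0, "z": 0.75, "rx": 0, "ry": 0, "rz": 0}, {"x": 0.1, "y": 0, "z": 0.65, "rx": 0, "ry": 0, "rz": 0}, {"x": 0, "y": 0, "z": 0, "rx": 0, "ry": 0, "rz": 0}]}}

```text
time_s: 2.5
ee_pos: [0.5953, 0.057, 0.3391]
ee_rot: [-0.535, 0.541, -0.46, 0.458]
wrist_force: [0.1, 0.4, -1.6]
opening: 1.004
```

```bash
python3 - <<'E'
from h import *
import json
y=np.radians(9.5)
delta([.604,.005,.30],[np.cos(y),np.sin(y),0],[0,0,-1])
c=robot.calibration("wrist");f=robot.grab_frame("wrist");cv2.imwrite("pics/w2.png",f[:,:,::-1])
json.dump({k:np.array(v).tolist() for k,v in c.items()},open("w2.json","w"))
print(proj(c,[.604,.005,.233]))
cv2.imwrite("pics/w2z.png",cv2.resize(f[120:320,180:380,::-1],None,fx=3,fy=3,interpolation=cv2.INTER_CUBIC))
E
```

```text
pos [0.5953 0.057  0.3391] t 2.5 F [ 0.1   0.39 -1.61] open 1.004
axes x,y,z
 [[ 0.157 -0.988  0.004]
 [-0.007 -0.006 -1.   ]
 [ 0.988  0.157 -0.008]]
shift units [1.314 0.984 0.019]
rot units [ 0.054 -0.054  0.028]
[255.02868384 254.13936118]
```

View pics/w2z.png

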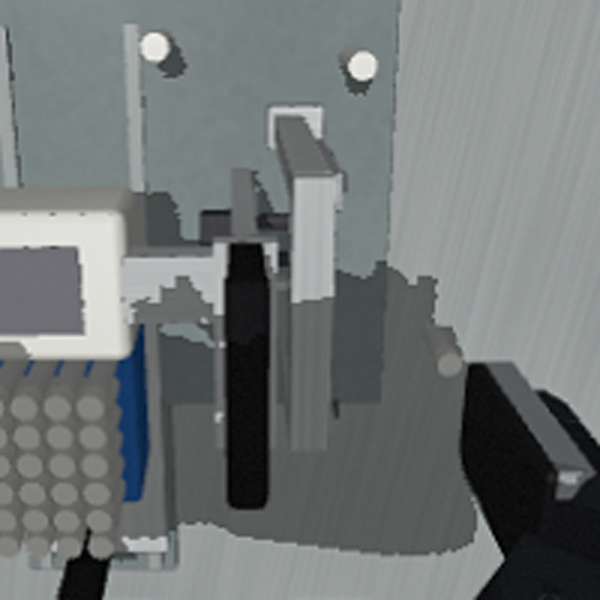

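The bar's top face runs in the zoom from (225–270, 280) to (228–268, 508). The jaw line passes roughly through it.

```bash
python3 - <<'E'
from h import *
import json
c=json.load(open("w2.json"))
f=cv2.imread("pics/w2.png");m=(f.max(2)<40)
print([(r,np.where(m[r,235:285])[0][[0,-1]]+235) for r in range(205,292,8) if m[r,235:285].any()])
P=lambda u,v,z=.233: onz(c,180+(u+.5)/3-.5,120+(v+.5)/3-.5,z)
a,b,d,e=P(225,278),P(270,278),P(228,509),P(268,509)
for q in(a,b,d,e):print(q.round(4))
print("centre",(a+b+d+e)/4,"len",np.linalg.norm(a+b-d-e)/2,"w",np.linalg.norm(a-b),np.linalg.norm(d-e))
v=(a+b-d-e);yaw=np.arctan2(-v[0],v[1]);print(np.degrees(yaw))
# tubes/post top
ctr=(a+b+d+e)/4
delta([ctr[0],ctr[1],.285],[np.cos(yaw),np.sin(yaw),0],[0,0,-1])
E
```

```text
[(205, array([257, 275])), (213, array([255, 268])), (221, array([255, 269])), (229, array([255, 269])), (237, array([255, 269])), (245, array([255, 268])), (253, array([256, 268])), (261, array([256, 268])), (269, array([256, 268])), (277, array([256, 268])), (285, array([256, 268]))]
[0.5971 0.0459 0.233 ]
[0.6102 0.048  0.233 ]
[ 0.6107 -0.0331  0.233 ]
[ 0.6236 -0.031   0.233 ]
centre [0.61041309 0.00743692 0.233     ] len 0.08012125841689159 w 0.013250855438589953 0.01301232553096351
9.671977918341689
pos [0.5943 0.0571 0.3396] t 2.55 F [ 0.74  0.64 -0.7 ] open 1.003
axes x,y,z
 [[ 0.157 -0.988  0.004]
 [-0.007 -0.005 -1.   ]
 [ 0.988  0.157 -0.008]]
shift units [1.284 1.37  0.214]
rot units [ 0.052 -0.072  0.028]
```

Call:
{"fn": "step_arm", "kwargs": {"commands": [{"x": 0.65, "y": 0.3, "z": 0.1, "rx": 0.05, "ry": -0.07, "rz": 0.03}, {"x": 0.65, "y": 0.4, "z": 0.1, "rx": 0, "ry": 0, "rz": 0}, {"x": 0, "y": 0.4, "z": 0, "rx": 0, "ry": 0, "rz": 0}, {"x": 0, "y": 0, "z": 0, "rx": 0, "ry": 0, "rz": 0}]}}

```text
time_s: 2.95
ee_pos: [0.608, 0.0095, 0.2961]
ee_rot: [0.542, -0.541, 0.455, -0.455]
wrist_force: [-0.4, -0.4, -0.8]
opening: 1.0
```

```bash
python3 - <<'E'
from h import *
yaw=np.radians(9.6)
delta([.609,.007,.236],[np.cos(yaw),np.sin(yaw),0],[0,0,-1])
c=robot.calibration("wrist");f=robot.grab_frame("wrist");cv2.imwrite("pics/w3.png",f[:,:,::-1])
m=f.max(2)<40
print([(r,np.where(m[r,225:300])[0][[0,-1]]+225) for r in range(180,292,8) if m[r,225:300].any()])
print(proj(c,[.610,.007,.233]))
E
```

```text
pos [0.608  0.0095 0.2961] t 2.95 F [-0.4  -0.39 -0.76] open 1.0
axes x,y,z
 [[ 0.173 -0.985 -0.001]
 [ 0.001  0.001 -1.   ]
 [ 0.985  0.173  0.001]]
shift units [0.067 1.503 0.012]
rot units [-0.009  0.04  -0.007]
[(180, array([247, 272])), (188, array([247, 265])), (196, array([247, 265])), (204, array([247, 264])), (212, array([247, 264])), (220, array([247, 264])), (228, array([247, 264])), (236, array([247, 264])), (244, array([247, 264])), (252, array([247, 264])), (260, array([247, 264])), (268, array([248, 263]))]
[255.4406445 222.4358261]
```

View pics/w3.png

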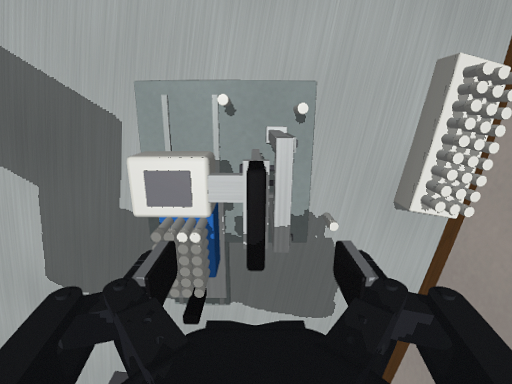

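The bar (columns 247–264, rows 162–270) is centred between the jaws, and its measured centre column matches the predicted one. Descend and close.

Call:
{"fn": "step_arm", "kwargs": {"commands": [{"x": 0.05, "y": 0.4, "z": 0, "rx": 0, "ry": 0, "rz": 0}, {"x": 0, "y": 0.4, "z": 0, "rx": 0, "ry": 0, "rz": 0}, {"x": 0, "y": 0.4, "z": 0, "rx": 0, "ry": 0, "rz": 0}, {"x": 0, "y": 0.25, "z": 0, "rx": 0, "ry": 0, "rz": 0}, {"x": 0, "y": 0, "z": 0, "rx": 0, "ry": 0, "rz": 0}, {"x": 0, "y": 0, "z": 0, "rx": 0, "ry": 0, "rz": 0}]}}

```text
time_s: 3.6
ee_pos: [0.6078, 0.0119, 0.2459]
ee_rot: [0.545, -0.54, 0.451, -0.456]
wrist_force: [0.6, 0.3, -0.6]
opening: 1.001
```

```bash
python3 - <<'E'
from h import *
yaw=np.radians(9.6)
delta([.609,.007,.235],[np.cos(yaw),np.sin(yaw),0],[0,0,-1])
E
```

```text
pos [0.6078 0.0119 0.2459] t 3.6 F [ 0.62  0.33 -0.62] open 1.001
axes x,y,z
 [[ 0.177 -0.984  0.   ]
 [ 0.011  0.002 -1.   ]
 [ 0.984  0.177  0.011]]
shift units [0.127 0.272 0.005]
rot units [-0.073  0.072  0.001]
```

Call:
{"fn": "step_arm", "kwargs": {"commands": [{"x": 0.12, "y": 0.27, "z": 0, "rx": -0.07, "ry": 0.07, "rz": 0}, {"x": 0, "y": 0.03, "z": 0, "rx": 0, "ry": 0, "rz": 0}, {"x": 0, "y": 0, "z": 0, "rx": 0, "ry": 0, "rz": 0}]}}

```text
time_s: 3.9
ee_pos: [0.6095, 0.0071, 0.2348]
ee_rot: [0.54, -0.54, 0.456, -0.457]
wrist_force: [-0.1, -0.8, 0.3]
opening: 0.999
```

Call:
{"fn": "step_arm", "kwargs": {"commands": [{"x": 0, "y": 0, "z": 0, "rx": 0, "ry": 0, "rz": 0}, {"x": 0, "y": 0, "z": 0, "rx": 0, "ry": 0, "rz": 0}, {"x": 0, "y": 0, "z": 0, "rx": 0, "ry": 0, "rz": 0}, {"x": 0, "y": 0, "z": 0, "rx": 0, "ry": 0, "rz": 0}, {"x": 0, "y": 0, "z": 0, "rx": 0, "ry": 0, "rz": 0}, {"x": 0, "y": 0, "z": 0, "rx": 0, "ry": 0, "rz": 0}], "fingers": 0}}

```text
time_s: 4.5
ee_pos: [0.6091, 0.0068, 0.2355]
ee_rot: [0.54, -0.54, 0.456, -0.457]
wrist_force: [-0.7, -0.9, 1.0]
opening: 0.151
```

```bash
python3 - <<'E'
from h import *
yaw=np.radians(9.6)
delta([.609,.007,.235],[np.cos(yaw),np.sin(yaw),0],[0,0,-1])
f=robot.grab_frame("wrist");cv2.imwrite("pics/w4.png",f[:,:,::-1])
E
```

```text
pos [0.6091 0.0068 0.2355] t 4.5 F [-0.72 -0.86  1.  ] open 0.151
axes x,y,z
 [[ 0.166 -0.986  0.001]
 [ 0.002 -0.    -1.   ]
 [ 0.986  0.166  0.001]]
shift units [-0.005  0.012 -0.001]
rot units [-0.009 -0.004  0.004]
```

View pics/w4.png

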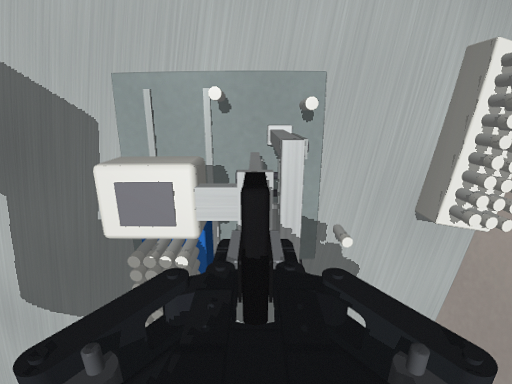

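Gripped: opening 0.151 is about 13 mm for the 14 mm bar. Begin the lift.

Call:
{"fn": "step_arm", "kwargs": {"commands": [{"x": 0, "y": -0.05, "z": 0, "rx": 0, "ry": 0, "rz": 0}, {"x": 0, "y": -0.1, "z": 0, "rx": 0, "ry": 0, "rz": 0}, {"x": 0, "y": -0.1, "z": 0, "rx": 0, "ry": 0, "rz": 0}, {"x": 0, "y": -0.1, "z": 0, "rx": 0, "ry": 0, "rz": 0}, {"x": 0, "y": -0.1, "z": 0, "rx": 0, "ry": 0, "rz": 0}]}}

```text
time_s: 5.05
ee_pos: [0.6091, 0.0068, 0.2527]
ee_rot: [-0.54, 0.54, -0.457, 0.456]
wrist_force: [2.4, -0.8, -8.3]
opening: 0.149
```

```bash
python3 - <<'E'
from h import *
yaw=np.radians(9.6)
delta([.609,.007,.353],[np.cos(yaw),np.sin(yaw),0],[0,0,-1])
E
```

```text
pos [0.6091 0.0068 0.2527] t 5.05 F [ 2.35 -0.81 -8.3 ] open 0.149
axes x,y,z
 [[ 0.166 -0.986  0.   ]
 [-0.001 -0.    -1.   ]
 [ 0.986  0.166 -0.001]]
shift units [-0.004 -2.507 -0.003]
rot units [ 0.006 -0.004  0.002]
```

Call:
{"fn": "step_arm", "kwargs": {"commands": [{"x": 0, "y": -0.1, "z": 0, "rx": 0, "ry": 0, "rz": 0}, {"x": 0, "y": -0.1, "z": 0, "rx": 0, "ry": 0, "rz": 0}, {"x": 0, "y": -0.1, "z": 0, "rx": 0, "ry": 0, "rz": 0}, {"x": 0, "y": -0.1, "z": 0, "rx": 0, "ry": 0, "rz": 0}, {"x": 0, "y": -0.1, "z": 0, "rx": 0, "ry": 0, "rz": 0}, {"x": 0, "y": -0.1, "z": 0, "rx": 0, "ry": 0, "rz": 0}, {"x": 0, "y": -0.1, "z": 0, "rx": 0, "ry": 0, "rz": 0}, {"x": 0, "y": -0.1, "z": 0, "rx": 0, "ry": 0, "rz": 0}, {"x": 0, "y": -0.1, "z": 0, "rx": 0, "ry": 0, "rz": 0}, {"x": 0, "y": -0.1, "z": 0, "rx": 0, "ry": 0, "rz": 0}, {"x": 0, "y": -0.1, "z": 0, "rx": 0, "ry": 0, "rz": 0}, {"x": 0, "y": -0.1, "z": 0, "rx": 0, "ry": 0, "rz": 0}]}}

```text
time_s: 6.25
ee_pos: [0.6091, 0.0068, 0.3051]
ee_rot: [-0.54, 0.54, -0.457, 0.456]
wrist_force: [3.0, 0.1, -10.5]
opening: 0.151
```

Call:
{"fn": "step_arm", "kwargs": {"commands": [{"x": 0, "y": -0.1, "z": 0, "rx": 0, "ry": 0, "rz": 0}, {"x": 0, "y": -0.1, "z": 0, "rx": 0, "ry": 0, "rz": 0}, {"x": 0, "y": -0.1, "z": 0, "rx": 0, "ry": 0, "rz": 0}, {"x": 0, "y": -0.1, "z": 0, "rx": 0, "ry": 0, "rz": 0}, {"x": 0, "y": -0.1, "z": 0, "rx": 0, "ry": 0, "rz": 0}, {"x": 0, "y": -0.1, "z": 0, "rx": 0, "ry": 0, "rz": 0}, {"x": 0, "y": -0.1, "z": 0, "rx": 0, "ry": 0, "rz": 0}, {"x": 0, "y": -0.1, "z": 0, "rx": 0, "ry": 0, "rz": 0}]}}

```text
time_s: 7.05
ee_pos: [0.6091, 0.0068, 0.34]
ee_rot: [-0.54, 0.54, -0.457, 0.456]
wrist_force: [2.0, -0.1, -7.3]
opening: 0.15
```

```bash
python3 - <<'E'
from h import *
yaw=np.radians(9.6)
delta([.609,.007,.355],[np.cos(yaw),np.sin(yaw),0],[0,0,-1])
E
```

```text
pos [0.6091 0.0068 0.34  ] t 7.05 F [ 2.02 -0.08 -7.3 ] open 0.15
axes x,y,z
 [[ 0.166 -0.986  0.   ]
 [-0.001 -0.001 -1.   ]
 [ 0.986  0.166 -0.001]]
shift units [-0.004 -0.375 -0.002]
rot units [ 0.006 -0.004  0.003]
```

Fly is at about 0.1045. I'll go up to about 0.119.

Call:
{"fn": "step_arm", "kwargs": {"commands": [{"x": 0, "y": -0.1, "z": 0, "rx": 0, "ry": 0, "rz": 0}, {"x": 0, "y": -0.1, "z": 0, "rx": 0, "ry": 0, "rz": 0}, {"x": 0, "y": -0.1, "z": 0, "rx": 0, "ry": 0, "rz": 0}, {"x": 0, "y": -0.06, "z": 0, "rx": 0, "ry": 0, "rz": 0}, {"x": 0, "y": 0, "z": 0, "rx": 0, "ry": 0, "rz": 0}, {"x": 0, "y": 0, "z": 0, "rx": 0, "ry": 0, "rz": 0}]}}

```text
time_s: 7.65
ee_pos: [0.6091, 0.0068, 0.3564]
ee_rot: [-0.54, 0.54, -0.457, 0.457]
wrist_force: [0.7, -1.1, -6.6]
opening: 0.145
```

```bash
python3 - <<'E'
from h import *
delta([.609,.007,.355])
f=robot.grab_frame("scene");cv2.imwrite("pics/s1.png",cv2.resize(f[130:285,190:315,::-1],None,fx=4,fy=4,interpolation=cv2.INTER_CUBIC))
E
```

```text
pos [0.6091 0.0068 0.3564] t 7.65 F [ 0.7  -1.14 -6.59] open 0.145
axes x,y,z
 [[ 0.166 -0.986  0.001]
 [-0.    -0.001 -1.   ]
 [ 0.986  0.166 -0.   ]]
shift units [-0.005  0.035 -0.002]
```

View pics/s1.png

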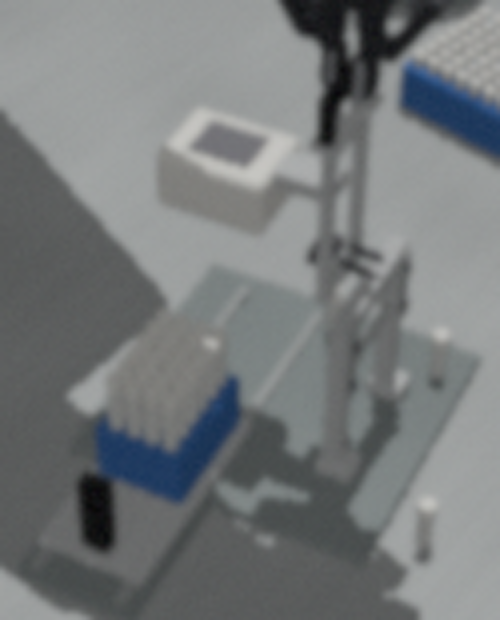

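The head is up. The two dark pawl fingers at (365,258) are level and above both rungs, so the pawl has passed. Now lower gently.

Call:
{"fn": "step_arm", "kwargs": {"commands": [{"x": 0, "y": 0.06, "z": 0, "rx": 0, "ry": 0, "rz": 0}, {"x": 0, "y": 0.06, "z": 0, "rx": 0, "ry": 0, "rz": 0}, {"x": 0, "y": 0.06, "z": 0, "rx": 0, "ry": 0, "rz": 0}, {"x": 0, "y": 0.06, "z": 0, "rx": 0, "ry": 0, "rz": 0}, {"x": 0, "y": 0.06, "z": 0, "rx": 0, "ry": 0, "rz": 0}, {"x": 0, "y": 0.06, "z": 0, "rx": 0, "ry": 0, "rz": 0}, {"x": 0, "y": 0.06, "z": 0, "rx": 0, "ry": 0, "rz": 0}]}}

```text
time_s: 8.4
ee_pos: [0.6091, 0.0068, 0.3379]
ee_rot: [-0.54, 0.54, -0.457, 0.457]
wrist_force: [1.7, -0.4, -6.9]
opening: 0.149
```

Call:
{"fn": "step_arm", "kwargs": {"commands": [{"x": 0, "y": 0.03, "z": 0, "rx": 0, "ry": 0, "rz": 0}, {"x": 0, "y": 0.03, "z": 0, "rx": 0, "ry": 0, "rz": 0}, {"x": 0, "y": 0.03, "z": 0, "rx": 0, "ry": 0, "rz": 0}]}}

```text
time_s: 8.7
ee_pos: [0.6091, 0.0068, 0.3339]
ee_rot: [-0.54, 0.54, -0.457, 0.457]
wrist_force: [1.2, -0.6, -5.3]
opening: 0.15
```

Call:
{"fn": "step_arm", "kwargs": {"commands": [{"x": 0, "y": 0.025, "z": 0, "rx": 0, "ry": 0, "rz": 0}, {"x": 0, "y": 0.025, "z": 0, "rx": 0, "ry": 0, "rz": 0}]}}

```text
time_s: 8.9
ee_pos: [0.6091, 0.0068, 0.3317]
ee_rot: [-0.54, 0.54, -0.456, 0.457]
wrist_force: [0.7, 0.5, -5.9]
opening: 0.15
```

Call:
{"fn": "step_arm", "kwargs": {"commands": [{"x": 0, "y": 0.025, "z": 0, "rx": 0, "ry": 0, "rz": 0}, {"x": 0, "y": 0.025, "z": 0, "rx": 0, "ry": 0, "rz": 0}]}}

```text
time_s: 9.1
ee_pos: [0.6091, 0.0068, 0.3296]
ee_rot: [-0.54, 0.54, -0.457, 0.457]
wrist_force: [0.8, -0.3, -5.4]
opening: 0.153
```

```bash
python3 - <<'E'
from h import *
delta(None)
f=robot.grab_frame("scene");cv2.imwrite("pics/s2.png",cv2.resize(f[130:285,190:315,::-1],None,fx=4,fy=4,interpolation=cv2.INTER_CUBIC))
E
```

```text
pos [0.6091 0.0068 0.3296] t 9.1 F [ 0.77 -0.34 -5.41] open 0.153
axes x,y,z
 [[ 0.166 -0.986  0.001]
 [-0.    -0.001 -1.   ]
 [ 0.986  0.166 -0.   ]]
```

View pics/s2.png

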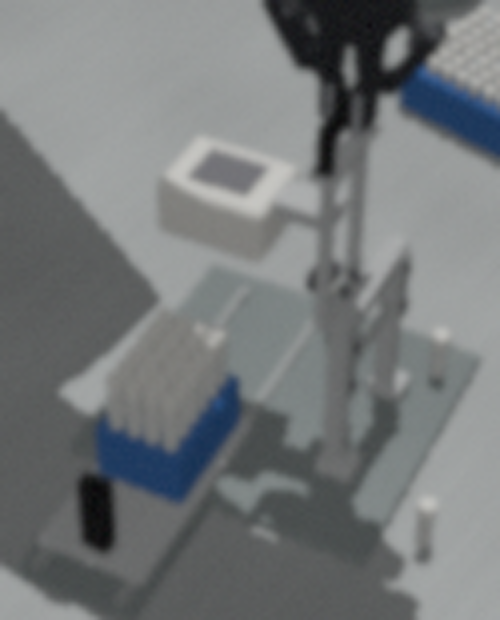

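The pawl is coming down behind the upright. I'll keep going in small steps and watch the force.

Call:
{"fn": "step_arm", "kwargs": {"commands": [{"x": 0, "y": 0.025, "z": 0, "rx": 0, "ry": 0, "rz": 0}, {"x": 0, "y": 0.025, "z": 0, "rx": 0, "ry": 0, "rz": 0}]}}

```text
time_s: 9.35
ee_pos: [0.6091, 0.0068, 0.3274]
ee_rot: [-0.54, 0.54, -0.457, 0.457]
wrist_force: [1.0, -0.5, -6.5]
opening: 0.151
```

Call:
{"fn": "step_arm", "kwargs": {"commands": [{"x": 0, "y": 0.025, "z": 0, "rx": 0, "ry": 0, "rz": 0}, {"x": 0, "y": 0.025, "z": 0, "rx": 0, "ry": 0, "rz": 0}]}}

```text
time_s: 9.55
ee_pos: [0.6091, 0.0068, 0.3267]
ee_rot: [0.54, -0.54, 0.456, -0.457]
wrist_force: [-3.8, -0.9, 9.2]
opening: 0.152
```

Contact at about z = 0.327, and the push is already as much as I want. Ease it off at once.

Call:
{"fn": "step_arm", "kwargs": {"commands": [{"x": 0, "y": -0.01, "z": 0, "rx": 0, "ry": 0, "rz": 0}]}}

```text
time_s: 9.65
ee_pos: [0.609, 0.0068, 0.3274]
ee_rot: [0.54, -0.54, 0.456, -0.457]
wrist_force: [2.1, -0.9, -7.9]
opening: 0.15
```

Call:
{"fn": "step_arm", "kwargs": {"commands": [{"x": 0, "y": 0.006, "z": 0, "rx": 0, "ry": 0, "rz": 0}]}}

```text
time_s: 9.75
ee_pos: [0.609, 0.0068, 0.3272]
ee_rot: [0.54, -0.54, 0.456, -0.457]
wrist_force: [1.0, -1.4, -4.1]
opening: 0.145
```

Call:
{"fn": "step_arm", "kwargs": {"commands": [{"x": 0, "y": 0.003, "z": 0, "rx": 0, "ry": 0, "rz": 0}]}}

```text
time_s: 9.85
ee_pos: [0.6091, 0.0068, 0.3271]
ee_rot: [0.54, -0.539, 0.456, -0.457]
wrist_force: [-0.3, -0.3, -2.0]
opening: 0.149
```

Call:
{"fn": "step_arm", "kwargs": {"commands": [{"x": 0, "y": 0.002, "z": 0, "rx": 0, "ry": 0, "rz": 0}]}}

```text
time_s: 9.95
ee_pos: [0.6091, 0.0068, 0.3271]
ee_rot: [0.54, -0.539, 0.456, -0.457]
wrist_force: [0.9, -1.3, -2.3]
opening: 0.147
```

Call:
{"fn": "step_arm", "kwargs": {"commands": [{"x": 0, "y": 0, "z": 0, "rx": 0, "ry": 0, "rz": 0}, {"x": 0, "y": 0, "z": 0, "rx": 0, "ry": 0, "rz": 0}, {"x": 0, "y": 0, "z": 0, "rx": 0, "ry": 0, "rz": 0}, {"x": 0, "y": 0, "z": 0, "rx": 0, "ry": 0, "rz": 0}, {"x": 0, "y": 0, "z": 0, "rx": 0, "ry": 0, "rz": 0}, {"x": 0, "y": 0, "z": 0, "rx": 0, "ry": 0, "rz": 0}], "fingers": 0.6}}

```text
time_s: 10.55
ee_pos: [0.6092, 0.007, 0.3277]
ee_rot: [0.541, -0.539, 0.455, -0.458]
wrist_force: [-0.7, -0.5, 0.2]
opening: 0.6
```

```bash
python3 - <<'E'
from h import *
delta(None)
f=robot.grab_frame("scene");cv2.imwrite("pics/s3.png",cv2.resize(f[130:285,190:315,::-1],None,fx=4,fy=4,interpolation=cv2.INTER_CUBIC))
f=robot.grab_frame("wrist");cv2.imwrite("pics/w5.png",f[:,:,::-1])
E
```

```text
pos [0.6092 0.007  0.3277] t 10.55 F [-0.69 -0.5   0.17] open 0.6
axes x,y,z
 [[ 0.166 -0.986  0.001]
 [ 0.004 -0.    -1.   ]
 [ 0.986  0.166  0.004]]
```

View pics/s3.png

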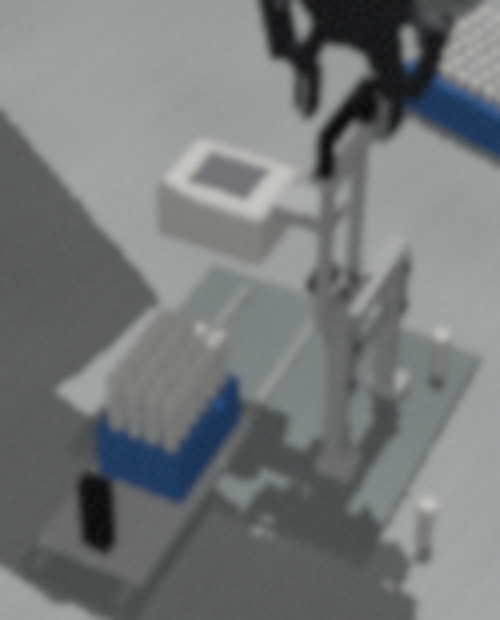

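View pics/w5.png

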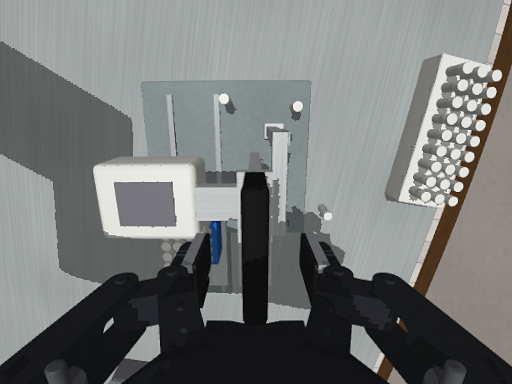

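Released: the head stayed put and the fingers are clear on both sides. Raise, then move outboard of the tray post.

Call:
{"fn": "step_arm", "kwargs": {"commands": [{"x": 0, "y": -0.4, "z": 0, "rx": 0, "ry": 0, "rz": 0}, {"x": 0, "y": -0.6, "z": 0, "rx": 0, "ry": 0, "rz": 0}, {"x": 0, "y": -0.6, "z": 0, "rx": 0, "ry": 0, "rz": 0}, {"x": 0.4, "y": -0.2, "z": 0, "rx": 0, "ry": 0, "rz": 0}, {"x": 0.9, "y": 0, "z": -0.1, "rx": 0, "ry": 0, "rz": 0}, {"x": 0.9, "y": 0, "z": -0.3, "rx": 0, "ry": 0, "rz": 0}, {"x": 0.9, "y": 0, "z": -0.3, "rx": 0, "ry": 0, "rz": 0}, {"x": 0.9, "y": 0, "z": -0.3, "rx": 0, "ry": 0, "rz": 0}, {"x": 0.9, "y": 0, "z": -0.3, "rx": 0, "ry": 0, "rz": 0}, {"x": 0.9, "y": 0, "z": -0.3, "rx": 0, "ry": 0, "rz": 0}, {"x": 0, "y": 0, "z": 0, "rx": 0, "ry": 0, "rz": 0}]}}

```text
time_s: 11.75
ee_pos: [0.5833, -0.2402, 0.4014]
ee_rot: [0.541, -0.54, 0.455, -0.456]
wrist_force: [0.0, 0.5, -0.9]
opening: 0.6
```

```bash
python3 - <<'E'
from h import *
yaw=np.radians(9.6);yd=np.array([-np.sin(yaw),np.cos(yaw),0])
post=np.array([.550,-.216,.094])
delta(post-yd*.06+[0,0,.15],[np.cos(yaw),np.sin(yaw),0],[0,0,-1])
c=robot.calibration("wrist");f=robot.grab_frame("wrist");cv2.imwrite("pics/w6.png",f[:,:,::-1])
print(proj(c,post))
f=robot.grab_frame("scene");cv2.imwrite("pics/s4.png",f[:,:,::-1])
E
```

```text
pos [ 0.5833 -0.2402  0.4014] t 11.75 F [ 0.    0.51 -0.89] open 0.6
axes x,y,z
 [[ 0.17  -0.985  0.001]
 [ 0.003 -0.    -1.   ]
 [ 0.985  0.17   0.003]]
shift units [ 0.76   3.935 -0.733]
rot units [-0.018  0.022  0.005]
[235.04157983 143.4147913 ]
```

View pics/w6.png

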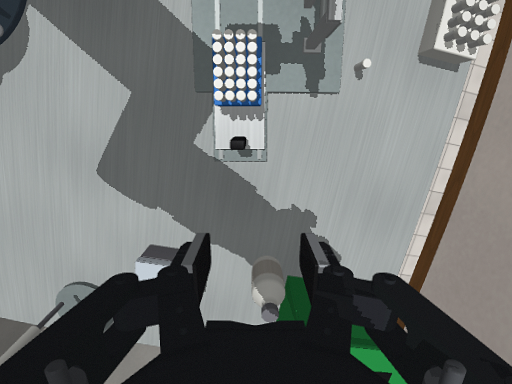

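View pics/s4.png

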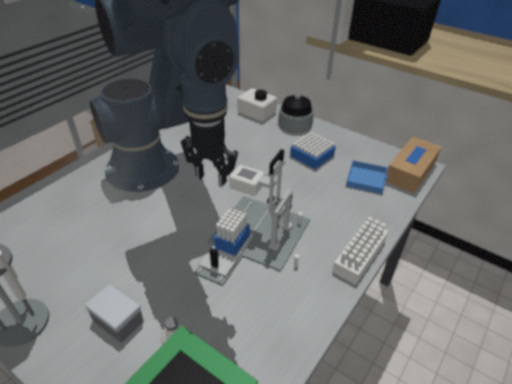

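The head still hangs raised. The post top is near (238,139) in the wrist view, and the bottle stands beyond it near (268,270). I'll refine both positions.

```bash
python3 - <<'E'
from h import *
c=robot.calibration("wrist")
f=cv2.imread("pics/w6.png");m=f[125:160,220:255].max(2)<45
ys,xs=np.where(m);print(xs.min()+220,xs.max()+220,ys.min()+125,ys.max()+125)
for r in range(134,153,2):
    q=np.where(f[r,220:255].max(1)<45)[0]; print(r,(q[[0,-1]]+220) if len(q) else None)
print("post est",onz(c,238.5,141,.094))
t=robot.calibration("top");print("bottle",onz(t,383,183,.15), onz(c,270,311,.15))
cv2.imwrite("pics/w6z.png",cv2.resize(f[100:180,190:290],None,fx=6,fy=6,interpolation=cv2.INTER_CUBIC))
E
```

```text
231 245 137 149
134 None
136 None
138 [233 245]
140 [231 245]
142 [231 245]
144 [231 245]
146 [231 244]
148 [231 244]
150 None
152 None
post est [ 0.55585004 -0.20793119  0.094     ]
bottle [ 0.64212158 -0.46588128  0.15      ] [ 0.65252767 -0.46737793  0.15      ]
```

View pics/w6z.png

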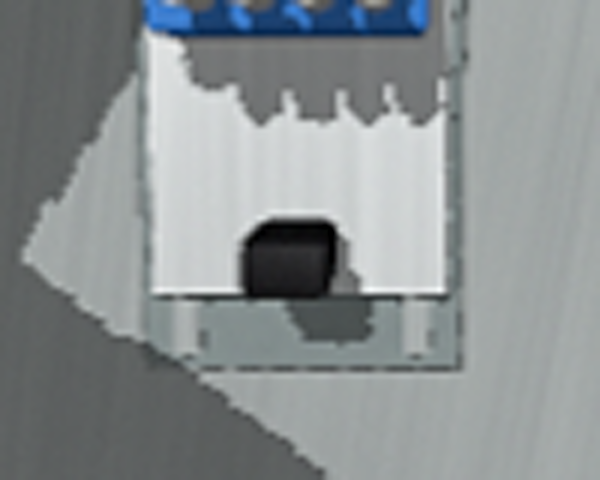

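```bash
python3 - <<'E'
from h import *
c=robot.calibration("wrist")
a=onz(c,238,145.5,.094);print(a, onz(c,231,145,.094),onz(c,245.5,145,.094),onz(c,238,149.3,.094))
yaw=np.radians(9.6);yd=np.array([-np.sin(yaw),np.cos(yaw),0])
delta(a-yd*.06+[0,0,.10],[np.cos(yaw),np.sin(yaw),0],[0,0,-1])
E
```

```text
[ 0.55617437 -0.21494156  0.094     ] [ 0.54526025 -0.21604512  0.094     ] [ 0.56761152 -0.21216419  0.094     ] [ 0.55710299 -0.2207937   0.094     ]
pos [ 0.5842 -0.2369  0.4019] t 11.85 F [-0.5   0.64  0.25] open 0.599
axes x,y,z
 [[ 0.172 -0.985  0.   ]
 [ 0.004  0.001 -1.   ]
 [ 0.985  0.172  0.004]]
shift units [ 0.839  5.195 -0.623]
rot units [-0.025  0.038  0.001]
```

Call:
{"fn": "step_arm", "kwargs": {"commands": [{"x": 0.5, "y": 0.6, "z": -0.3, "rx": 0, "ry": 0, "rz": 0}, {"x": 0.5, "y": 0.6, "z": -0.3, "rx": 0, "ry": 0, "rz": 0}, {"x": 0, "y": 0.8, "z": 0, "rx": 0, "ry": 0, "rz": 0}, {"x": 0, "y": 0.8, "z": 0, "rx": 0, "ry": 0, "rz": 0}, {"x": 0, "y": 0.7, "z": 0, "rx": 0, "ry": 0, "rz": 0}, {"x": 0, "y": 0, "z": 0, "rx": 0, "ry": 0, "rz": 0.85}, {"x": 0, "y": 0, "z": 0, "rx": 0, "ry": 0, "rz": 0.85}, {"x": 0, "y": 0, "z": 0, "rx": 0, "ry": 0, "rz": 0.85}, {"x": 0, "y": 0, "z": 0, "rx": 0, "ry": 0, "rz": 0.85}, {"x": 0, "y": 0, "z": 0, "rx": 0, "ry": 0, "rz": 0}], "fingers": 0}}

```text
time_s: 12.85
ee_pos: [0.5665, -0.2635, 0.2505]
ee_rot: [0.641, -0.413, 0.576, -0.296]
wrist_force: [0.7, -0.5, -1.1]
opening: -0.006
```

```bash
python3 - <<'E'
from h import *
yaw=np.radians(9.6);yd=np.array([-np.sin(yaw),np.cos(yaw),0])
post=np.array([.555,-.215,0])
delta(post-yd*.06+[0,0,.075],[np.cos(yaw),np.sin(yaw),0],[*(yd[:2]*np.sin(.5)),-np.cos(.5)])
c=robot.calibration("wrist");f=robot.grab_frame("wrist");cv2.imwrite("pics/w7.png",f[:,:,::-1])
print(proj(c,post+[0,0,.094]))
E
```

```text
pos [ 0.5665 -0.2635  0.2505] t 12.85 F [ 0.73 -0.48 -1.05] open -0.006
axes x,y,z
 [[ 0.162 -0.855 -0.493]
 [-0.096  0.484 -0.87 ]
 [ 0.982  0.188 -0.003]]
shift units [ 2.386  3.69  -0.072]
rot units [ 0.089  0.113 -0.106]
[252.32023331 214.94163427]
```

View pics/w7.png

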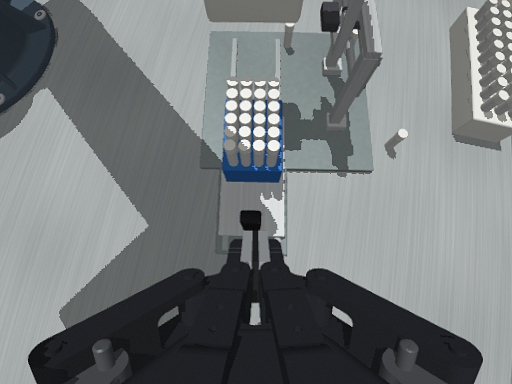

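The post is at (250,219), within 4 px of the prediction. Descend behind it.

Call:
{"fn": "step_arm", "kwargs": {"commands": [{"x": 0.5, "y": 0.6, "z": 0, "rx": 0.09, "ry": 0.11, "rz": -0.1}, {"x": 0.45, "y": 0.6, "z": 0, "rx": 0, "ry": 0, "rz": 0}, {"x": 0.4, "y": 0.6, "z": 0, "rx": 0, "ry": 0, "rz": 0}, {"x": 0.4, "y": 0.6, "z": 0, "rx": 0, "ry": 0, "rz": 0}, {"x": 0, "y": 0, "z": 0, "rx": 0, "ry": 0, "rz": 0}]}}

```text
time_s: 13.4
ee_pos: [0.5747, -0.2746, 0.1402]
ee_rot: [0.637, -0.42, 0.562, -0.32]
wrist_force: [-0.1, 0.7, 0.0]
opening: 0.002
```

```bash
cat > d.py <<'E'
from h import *
yaw=np.radians(9.6);yd=np.array([-np.sin(yaw),np.cos(yaw),0])
post=np.array([.555,-.215,0])
def dd(t,z=.075): delta(post+yd*t+[0,0,z],[np.cos(yaw),np.sin(yaw),0],[*(yd[:2]*np.sin(.5)),-np.cos(.5)])
E
python3 -c "
from d import *
dd(-.06)"
```

```text
pos [ 0.5747 -0.2746  0.1402] t 13.4 F [-0.09  0.71  0.05] open 0.002
axes x,y,z
 [[ 0.164 -0.879 -0.447]
 [-0.064  0.443 -0.894]
 [ 0.984  0.176  0.016]]
shift units [ 0.68   1.478 -0.263]
rot units [-0.069  0.104  0.241]
```

Call:
{"fn": "step_arm", "kwargs": {"commands": [{"x": 0.35, "y": 0.7, "z": -0.13, "rx": -0.07, "ry": 0.1, "rz": 0.24}, {"x": 0.4, "y": 0.7, "z": -0.13, "rx": 0, "ry": 0, "rz": 0}, {"x": 0, "y": 0, "z": 0, "rx": 0, "ry": 0, "rz": 0}]}}

```text
time_s: 13.7
ee_pos: [0.5677, -0.2745, 0.0849]
ee_rot: [0.637, -0.414, 0.569, -0.313]
wrist_force: [-1.2, -0.4, 0.0]
opening: -0.001
```

```bash
python3 -c "
from d import *
dd(-.06);dd(-.03)
c=robot.calibration('wrist');f=robot.grab_frame('wrist');cv2.imwrite('pics/w8.png',f[:,:,::-1])
print(proj(c,post+[0,0,.094]))
f=robot.grab_frame('scene');cv2.imwrite('pics/s5.png',cv2.resize(f[130:285,170:315,::-1],None,fx=4,fy=3.8))
"
```

```text
pos [ 0.5677 -0.2745  0.0849] t 13.7 F [-1.25 -0.43  0.01] open -0.001
axes x,y,z
 [[ 0.156 -0.87  -0.467]
 [-0.073  0.461 -0.884]
 [ 0.985  0.172  0.008]]
shift units [ 0.097  0.227 -0.068]
rot units [-0.034  0.056  0.093]
pos [ 0.5677 -0.2745  0.0849] t 13.7 F [-1.25 -0.43  0.01] open -0.001
axes x,y,z
 [[ 0.156 -0.87  -0.467]
 [-0.073  0.461 -0.884]
 [ 0.985  0.172  0.008]]
shift units [-0.566  0.577 -0.064]
rot units [-0.034  0.056  0.093]
[248.6983851  142.96928057]
```

View pics/w8.png

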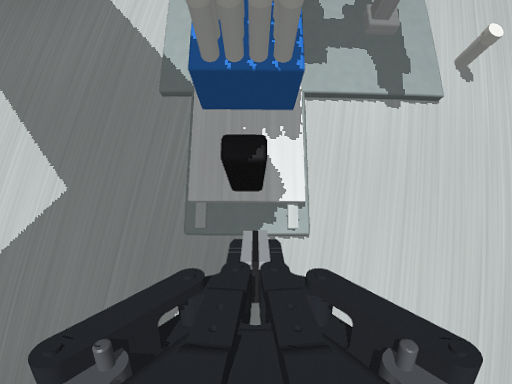

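View pics/s5.png

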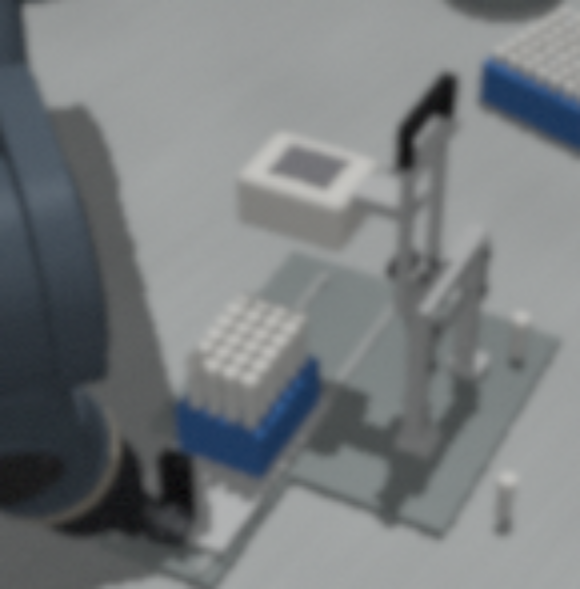

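The hung head holds on its own. The post is 11 px (~6 mm) robot-side of the finger midline, so I'll shift 4 mm, drop 8 mm and start pushing.

Call:
{"fn": "step_arm", "kwargs": {"commands": [{"x": 0.1, "y": 0.2, "z": -0.12, "rx": 0, "ry": 0.05, "rz": 0.09}, {"x": -0.22, "y": 0.12, "z": 0, "rx": 0, "ry": 0, "rz": 0}, {"x": -0.22, "y": 0.12, "z": 0, "rx": 0, "ry": 0, "rz": 0}, {"x": -0.22, "y": 0.12, "z": 0, "rx": 0, "ry": 0, "rz": 0}, {"x": -0.22, "y": 0.12, "z": 0, "rx": 0, "ry": 0, "rz": 0}, {"x": -0.22, "y": 0.12, "z": 0, "rx": 0, "ry": 0, "rz": 0}]}}

```text
time_s: 14.4
ee_pos: [0.5595, -0.2277, 0.0885]
ee_rot: [0.639, -0.409, 0.568, -0.317]
wrist_force: [0.0, -2.1, -1.3]
opening: -0.003
```

```bash
python3 -c "
from d import *
dd(.095)
c=robot.calibration('wrist');f=robot.grab_frame('wrist');cv2.imwrite('pics/w9.png',f[:,:,::-1])
"
```

```text
pos [ 0.5595 -0.2277  0.0885] t 14.4 F [ 0.02 -2.09 -1.33] open -0.003
axes x,y,z
 [[ 0.153 -0.871 -0.468]
 [-0.06   0.464 -0.884]
 [ 0.986  0.163  0.018]]
shift units [-2.236  1.562 -0.073]
rot units [-0.12   0.038  0.089]
```

View pics/w9.png

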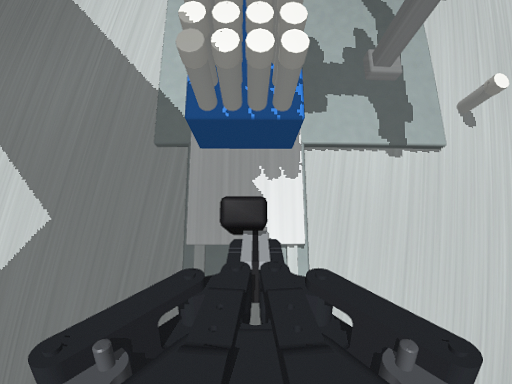

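Contact made at about 2 N (tray friction). Continue pushing, descending slightly.

Call:
{"fn": "step_arm", "kwargs": {"commands": [{"x": -0.2, "y": 0.14, "z": -0.05, "rx": -0.05, "ry": 0.02, "rz": 0.05}, {"x": -0.2, "y": 0.14, "z": -0.05, "rx": -0.05, "ry": 0.02, "rz": 0.05}, {"x": -0.2, "y": 0.14, "z": 0, "rx": 0, "ry": 0, "rz": 0}, {"x": -0.2, "y": 0.14, "z": 0, "rx": 0, "ry": 0, "rz": 0}, {"x": -0.2, "y": 0.14, "z": 0, "rx": 0, "ry": 0, "rz": 0}, {"x": -0.2, "y": 0.14, "z": 0, "rx": 0, "ry": 0, "rz": 0}]}}

```text
time_s: 15.05
ee_pos: [0.5463, -0.1674, 0.0841]
ee_rot: [0.637, -0.409, 0.575, -0.31]
wrist_force: [1.0, -2.2, 2.2]
opening: 0.0
```

```bash
python3 -c "
from d import *
dd(.095)
f=robot.grab_frame('scene');cv2.imwrite('pics/s6.png',cv2.resize(f[130:285,170:315,::-1],None,fx=4,fy=3.8))
c=robot.calibration('wrist');f=robot.grab_frame('wrist');cv2.imwrite('pics/w10.png',f[:,:,::-1])
"
```

```text
pos [ 0.5463 -0.1674  0.0841] t 15.05 F [ 0.96 -2.23  2.2 ] open 0.0
axes x,y,z
 [[ 0.147 -0.865 -0.479]
 [-0.075  0.474 -0.878]
 [ 0.986  0.165  0.005]]
shift units [-0.913  0.757  0.011]
rot units [-0.036  0.002  0.   ]
```

View pics/s6.png

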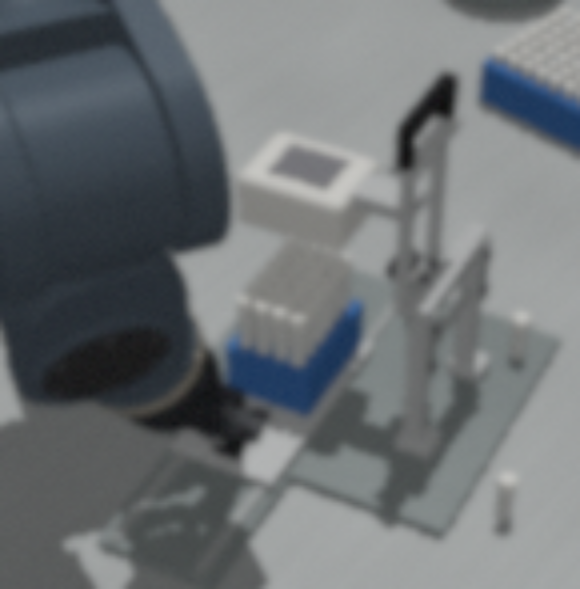

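View pics/w10.png

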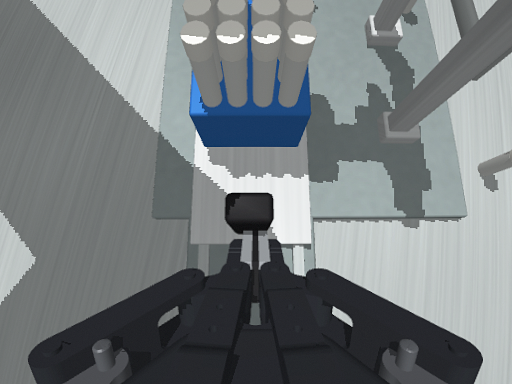

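Call:
{"fn": "step_arm", "kwargs": {"commands": [{"x": -0.2, "y": 0.14, "z": 0, "rx": -0.03, "ry": 0, "rz": 0}, {"x": -0.2, "y": 0.14, "z": 0, "rx": 0, "ry": 0, "rz": 0}, {"x": -0.2, "y": 0.14, "z": 0, "rx": 0, "ry": 0, "rz": 0}]}}

```text
time_s: 15.45
ee_pos: [0.5428, -0.1424, 0.0812]
ee_rot: [0.635, -0.413, 0.573, -0.313]
wrist_force: [-5.7, -106.9, 43.9]
opening: -0.004
```

```bash
python3 -c "
from d import *
dd(.095)
f=robot.grab_frame('top');cv2.imwrite('pics/t2.png',cv2.resize(f[150:300,180:330,::-1],None,fx=4,fy=4))
c=robot.calibration('wrist');f=robot.grab_frame('wrist');cv2.imwrite('pics/w11.png',f[:,:,::-1])
"
```

```text
pos [ 0.5428 -0.1424  0.0812] t 15.45 F [  -5.75 -106.86   43.9 ] open -0.004
axes x,y,z
 [[ 0.148 -0.871 -0.469]
 [-0.076  0.463 -0.883]
 [ 0.986  0.167  0.002]]
shift units [-0.4    0.387 -0.003]
rot units [-0.015  0.007  0.081]
```

View pics/t2.png

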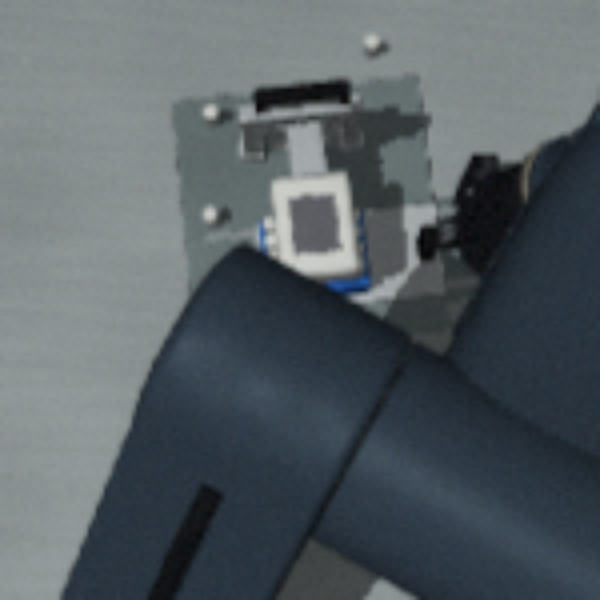

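View pics/w11.png

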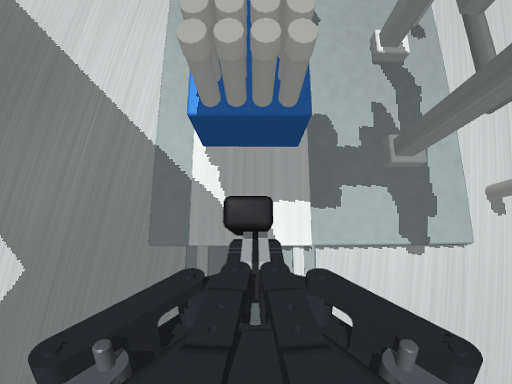

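A hard stop, and the force reached 115 N, just under the limit. Back off at once.

Call:
{"fn": "step_arm", "kwargs": {"commands": [{"x": 0.05, "y": -0.03, "z": 0, "rx": 0, "ry": 0, "rz": 0}]}}

```text
time_s: 15.65
ee_pos: [0.5431, -0.1465, 0.0822]
ee_rot: [0.634, -0.414, 0.572, -0.315]
wrist_force: [0.1, 0.4, -0.8]
opening: -0.001
```

Call:
{"fn": "step_arm", "kwargs": {"commands": [{"x": -0.03, "y": 0.015, "z": 0, "rx": 0, "ry": 0, "rz": 0}, {"x": -0.03, "y": 0.015, "z": 0, "rx": 0, "ry": 0, "rz": 0}]}}

```text
time_s: 15.85
ee_pos: [0.5427, -0.1438, 0.0824]
ee_rot: [0.634, -0.414, 0.571, -0.315]
wrist_force: [0.9, -13.2, 2.5]
opening: 0.001
```

```bash
python3 -c "
from d import *
dd(.095)
"
```

```text
pos [ 0.5427 -0.1438  0.0824] t 15.85 F [  0.94 -13.16   2.45] open 0.001
axes x,y,z
 [[ 0.148 -0.874 -0.464]
 [-0.073  0.458 -0.886]
 [ 0.986  0.165  0.004]]
shift units [-0.419  0.428  0.004]
rot units [-0.028  0.001  0.119]
```

A gentle re-push meets a rigid 13 N at the same place, far above the 1.5 N friction, so the tray is on its stop. Retreat and check.

Call:
{"fn": "step_arm", "kwargs": {"commands": [{"x": 0.1, "y": -0.06, "z": 0, "rx": 0, "ry": 0, "rz": 0}, {"x": 0.3, "y": -0.17, "z": 0, "rx": 0, "ry": 0, "rz": 0}, {"x": 0.6, "y": -0.35, "z": 0, "rx": 0, "ry": 0, "rz": 0}, {"x": 0.6, "y": -0.4, "z": 0, "rx": 0, "ry": 0, "rz": 0}, {"x": 0.3, "y": -0.6, "z": 0, "rx": 0, "ry": 0, "rz": 0}, {"x": 0, "y": -0.9, "z": 0, "rx": 0, "ry": 0, "rz": 0}, {"x": 0, "y": -0.9, "z": 0, "rx": 0, "ry": 0, "rz": 0}, {"x": 0, "y": -0.9, "z": 0, "rx": 0, "ry": 0, "rz": 0}, {"x": 0, "y": 0, "z": 0, "rx": 0, "ry": 0, "rz": 0}]}}

```text
time_s: 16.75
ee_pos: [0.566, -0.2877, 0.1994]
ee_rot: [0.635, -0.414, 0.574, -0.31]
wrist_force: [-0.3, -0.6, -0.1]
opening: -0.002
```

```bash
python3 -c "
from d import *
delta(None)
f=robot.grab_frame('top');cv2.imwrite('pics/t3.png',cv2.resize(f[100:300,100:400,::-1],None,fx=2.6,fy=2.6))
f=robot.grab_frame('scene');cv2.imwrite('pics/s7.png',f[:,:,::-1])
c=robot.calibration('wrist');f=robot.grab_frame('wrist');cv2.imwrite('pics/w12.png',f[:,:,::-1])
"
```

```text
pos [ 0.566  -0.2877  0.1994] t 16.75 F [-0.27 -0.57 -0.1 ] open -0.002
axes x,y,z
 [[ 0.149 -0.868 -0.473]
 [-0.081  0.466 -0.881]
 [ 0.985  0.17  -0.001]]
```

View pics/t3.png

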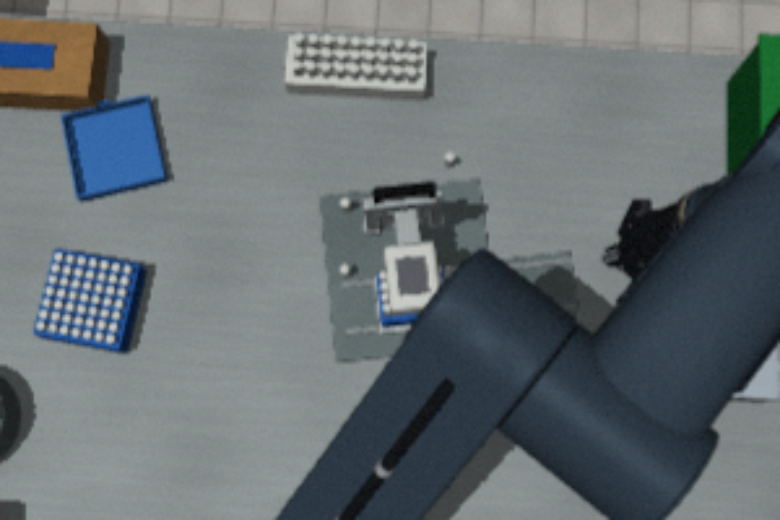

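View pics/s7.png

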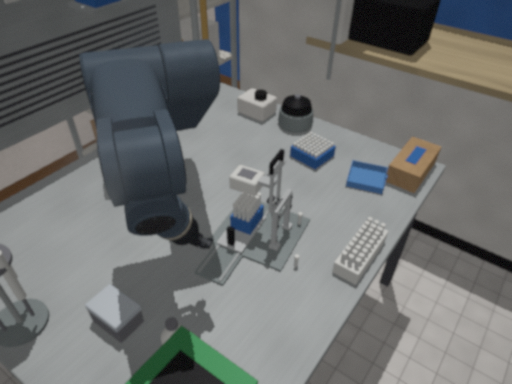

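View pics/w12.png

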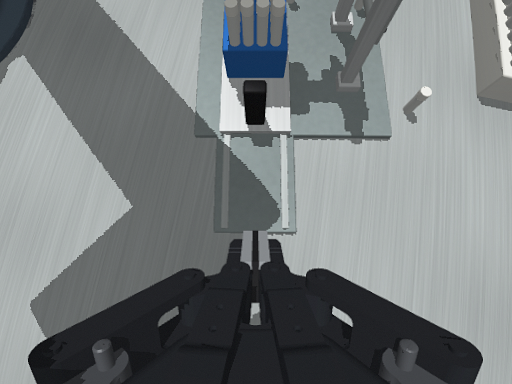

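```bash
python3 -c "
from d import *
c=robot.calibration('wrist');s=robot.calibration('scene')
a=onz(c,255.5,88,.094);print('wrist',a)
f=cv2.imread('pics/s7.png')
m=(f.max(2)<40).astype('uint8')[220:255,222:242];ys,xs=np.where(m);print(ys.min()+220,xs[ys<ys.min()+3].mean()+222)
b=onz(s,xs[ys<ys.min()+3].mean()+222,ys.min()+221.5,.094);print('scene',b)
for q in(a,b):print('travel',(q-post)@yd, (q-post)@[yd[1],-yd[0],0])
"
```

```text
wrist [ 0.5370503  -0.12058313  0.094     ]
228 230.33333333333334
scene [ 0.5373695 -0.124446   0.094    ]
travel 0.09608810643718803 -0.0019525465960558144
travel 0.09222610477720009 -0.0022820294178538224
```

```bash
python3 -c "
from station import robot
print(robot.read_state()['wrist_force']);print(robot.hand_in())"
```

```text
[-0.77198338 -0.72955067 -0.19716458]
the job is handed in; nothing more can be done
None
```

I raised the sliding section past the upper rung and set it down on that rung. I then let go and pushed the tray onto its stop. The job is handed in, and no verdict came back.

- **Lift and hang:** I lifted the section about 121 mm and lowered it onto the upper rung, where it hangs at about 0.092 m. That is within the allowed range, with the rungs about 11 mm high. The head stayed put after release and was unmoved in the last pictures.
- **Tray:** The camera put the push at about 92–96 mm. A gentle second push met a rigid 13 N at the same place, so I take the tray to be home. I could not read the tray joint directly. The travel is less than the 125 mm maximum, which would fit a tray that started only partly drawn out. The rack appeared centred under the head.
- **Other things on the bench:** The vials and cold box looked unmoved in the last pictures. The arm hid the bottle from the top camera at the end, though it was never near it. I did not check the tip box closely.

Two moments came close to the limits:
- **Pawl contact:** When it first touched the rung, the wrist force implied roughly 15 N on the pawl, against the 16 N limit. I eased off at once.
- **Tray stop:** The tray reached its stop sooner than I expected, and the wrist force peaked at about 116 N against the 120 N limit. I backed off immediately.

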